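# Put the third filter holder together on the filtration manifold

### The arm

A 6-joint arm with a two-finger parallel gripper is mounted at the origin on the work surface. World frame = base frame: x ahead of the robot, y to its left, z up, the work surface at z = 0. Lengths are in mm, angles in degrees, forces in N, time in s.
With the tool pointing down it reaches from about 350 to 850 mm from the base axis. Payload 8.1 kg.
Tool frame: the origin (TCP) lies on the centre line of the jaws, within the pads' length; the fingertips stand 19 mm ahead of it and the grasp point (between the pads) is the TCP; z points along the fingers, y is the line along which they close (so a half turn about z gives the same grasp; the last joint's range is limited). The gripper opens to 85 mm and grips with 20 to 120 N. Pads are 22 mm wide; open, the fingers measure 114 mm over their backs; the gripper's body (76 mm by 85 mm) begins 54 mm behind the grasp point. The pads swing forward as they close: fully open they stand 13 mm farther back than shut.
Start: joints at [69.706, 7.471, 85.268, -0, 87.261, -4.893], TCP at [159.323, 578.465, 250.292] pointing down, gripper open.
Joint ranges: [-169.43, 169.43], [-51.17, 129.36], [1.28, 143.12], [-76.62, 256.62], [0, 156.53], [-152.29, 152.29]. Speed limits (degrees/s): [136.94, 136.94, 159.86, 180, 180, 180].

### API

Orientations are given as [roll, pitch, yaw] about the fixed x, y, z axes, in that order (R = Rz(yaw) Ry(pitch) Rx(roll)).
In Python, from bench import r gives the robot as it stands. The module is installed in compiled form; this text tells all that it offers.
- The arm moves only by the tool servo_tool, never from a script. Its arguments are lists of equal length, an entry for each row: "fingers": the finger opening in m, from 0 to 0.0854; "linear": the shift along the tool's x, y, z in m, a list of three; "rotation": the turn, a rotation vector about the tool's x, y, z in degrees, a list of three. A call has 1 to 10 rows; each row is the pose to reach, as a shift and turn from the pose commanded when the call began, along the tool's axes at that moment; what a row does not reach only later rows make up. A row lasts 1/10 s, in which the tool goes at most 50 mm and 8.59 degrees, less where a joint would pass 70% of its speed; a pose out of reach is approached as far as the arm can. A call with a gripper value outside its range is refused whole. The fingers move at their own pace and stop on an object; "force" is the grip in N (left out, the last holds). Time passes only in rows, so rows that repeat a pose let the fingers close. It gives the time, the measured TCP pose, the force, the opening and the grip force at its end, in the units of the state.
- r.sense(): the state, without advancing time (a new reading comes with each control period).
- r.snapshot(name): name is "scene" or "top" or "wrist"; returns a dict with "frame" (420x560x3 uint8, red, green, blue), "fx", "fy", "cx", "cy" (pixels), "k1" (the pictures are not rectified: a ray, as slopes to the right and down, at radius r is drawn at 1 + k1 r^2 times it, then the intrinsics apply), "camera_from_world" (4x4, takes a point from world to camera coordinates). Camera axes: x right, y up, looking along -z (the intrinsics and any distortion apply to the point x, -y, -z); pixel columns grow to the right and rows downward; lengths in mm; the calibration is good to about 2 mm. A picture is of the moment at which its call begins. There is no depth.
- r.hand_in(): hands the job in; it is judged then, once.
The state is a dict: "time": time; "joint_pos": joint angles; "qd": joint speeds; "joint_efforts": joint torques, N m; "tool_pos": TCP position; "tcp_rot": TCP orientation; "ft_force": force on the tool from outside, world axes, zero at the start; "wrist_torque": the same for the moment, N m; "finger_gap": finger opening in mm; "grip_force": force on a finger pad.
Only numpy, scipy, OpenCV 4.12 (cv2) and the standard library are available. Lean on these libraries where they do the work, as an engineer would, in place of code of your own. Each camera call takes 0.05 s, during which the arm holds its last target. There are 200 camera calls.

### The job

Two of the three stations on the steel filtration manifold are complete; build up the open one the same way from the loose parts on the bench: the filter support with its spigot down in the open port, the black sealing ring flat on the support around its raised grey disc, the funnel over the ring with its wide skirt down, and the lid on top, each part fully home and level. Leave the specimen cups standing where they are, and let go of everything.

Things in the scene. Friction and masses are not known exactly. Their poses are not given: they have to be found in the camera images.
- port (a point): Target, fixed: mouth of the open port, an upright steel neck 52 mm across, 40 mm tall, with a socket 44 mm across, 22 mm deep. One of three stations 150 mm apart along the manifold bar (440 x 60 mm, top 65 mm above the bench); the other two carry complete holders. Point: centre of the mouth at its rim, 105 mm above the bench; z up, y along the bar.
- support_c (a point): Filter support, steel, round, 30 mm tall, right way up: from below a spigot (30 mm across at its end, 38 above, 12 long), a disc 60 across, 12 thick, a raised grey frit disc (44 to 38 across, 6 high). Take it by the 60 mm disc. Home: disc on the port's rim, spigot inside. Point: on its axis, 15 mm above its underside (3 above the 60 mm disc's underside); z up. 300 g.
- seal_c (a point): Sealing ring, black hard rubber, 60 mm outside, 50 inside, 8 thick (edges slightly rounded), lying flat. Home: flat on the support's 60 mm disc, around the frit disc. Point: centre of the ring, 4 mm above its underside; z up. 30 g.
- funnel_c (a point): Funnel, upright open steel cylinder 75 mm tall: body 56 outside, 50 inside, rim bead 60 across (top 6 mm); at the bottom a skirt 72 outside, 66 inside, 17 tall, with an inner shoulder 12 mm above its lower edge. Take it by the body. Home: shoulder on the ring's top, skirt around ring. Point: on its axis at the height to grip, 55 mm above its lower edge, 20 below its rim; z up. 380 g.
- lid_knob (a point): Lid, steel, 34 mm tall, standing on its plug (36 to 42 mm across, 10 long); above it a plate 62 across, 4 thick, a neck and a black knob 20 across, 16 tall. Take it by the knob. Home: plate on the funnel's rim, plug inside. Point: centre of the knob, 26 mm above the lid's underside (16 above the plate's underside); z up. 140 g.
- built1: Bystander, fixed: a station of the manifold that is already complete (neck, support, seal, steel funnel, lid with black knob), 72 mm across at the funnel's skirt, 147 mm tall, its top 212 mm above the bench. Origin: centre of its foot on the manifold bar, 65 mm above the bench; z up.
- built2: Bystander, fixed: a station of the manifold that is already complete (neck, support, seal, steel funnel, lid with black knob), 72 mm across at the funnel's skirt, 147 mm tall, its top 212 mm above the bench. Origin: centre of its foot on the manifold bar, 65 mm above the bench; z up.
- cup1_c (a point): Bystander: closed specimen cup, frosted body 44 to 51 mm across with a red screw lid 57 mm across, 58 mm tall, standing on the bench among the loose parts. Point: its centre, 29 mm above its underside.
- cup2_c (a point): Bystander: closed specimen cup, frosted body 44 to 51 mm across with a yellow screw lid 57 mm across, 58 mm tall, standing on the bench among the loose parts. Point: its centre, 29 mm above its underside.
- cup3_c (a point): Bystander: closed specimen cup, frosted body 44 to 51 mm across with a yellow screw lid 57 mm across, 58 mm tall, standing on the bench among the loose parts. Point: its centre, 29 mm above its underside.
Things that resemble listed ones, but are neither listed nor needed, are in the scene too. Leave any orange or purple look-alike of the part that bears support_c alone.

How it is judged:
By the outcome, as a careful person would: the job done as asked, in the order asked, and still so for the second after the job is handed in, with the robot touching nothing.
It also fails if it takes over 115 s, if anything falls off the work surface, if the arm or the gripper's body presses on something with over 40 N, if the wrist force passes 120 N, or if a joint passes its speed limit or range.

## Working session

There is one attempt and no reset: what is moved stays moved. The work goes in short steps, Python scripts to look and compute and a tool call to move; the robot and the scene stay as the last step left them, time stands still between calls to the robot, and variables do not carry over. Pictures are saved under pics/ and viewed, at most 14 in all, crops included, and the job is handed in when it is done.

Besides the shell and the picture viewer there is one more tool, called after "Request:" in YAML: its name, and indented under it one key for each argument. servo_tool: Moves the arm, as the interface text tells. Its arguments: {"type":"object","properties":{"fingers":{"type":"array","items":{"type":"number"}},"linear":{"type":"array","items":{"type":"array","items":{"type":"number"}}},"rotation":{"type":"array","items":{"type":"array","items":{"type":"number"}}},"force":{"type":"number"}},"required":["fingers","linear","rotation"]}

```bash
mkdir -p pics; cat > h.py <<'E'
import numpy as np, cv2, pickle
from bench import r
def snap(n, f):
    s=r.snapshot(n); cv2.imwrite(f'pics/{f}.png', s['frame'][:,:,::-1]); pickle.dump(s,open(f'pics/{f}.pkl','wb')); return s
def load(f): return pickle.load(open(f'pics/{f}.pkl','rb'))
def proj(s,P):
    P=np.atleast_2d(np.asarray(P,float)); M=np.array(s['camera_from_world']); c=P@M[:3,:3].T+M[:3,3]
    u=c[:,0]/-c[:,2]; v=-c[:,1]/-c[:,2]; k=1+s['k1']*(u*u+v*v)
    return np.c_[s['fx']*u*k+s['cx'], s['fy']*v*k+s['cy']]
def at_z(s,px,z):
    K=np.array([[s['fx'],0,s['cx']],[0,s['fy'],s['cy']],[0,0,1]],float)
    q=cv2.undistortPoints(np.array([[px]],float),K,np.array([s['k1'],0,0,0],float))[0,0]
    M=np.array(s['camera_from_world']); d=M[:3,:3].T@np.array([q[0],-q[1],-1]); o=-M[:3,:3].T@M[:3,3]
    return o+d*(z-o[2])/d[2]
E
python3 - <<'E'
from h import *
a=snap('scene','s0'); b=snap('top','t0'); 
for s in(a,b): print(s['fx'],s['k1'],np.round(-np.array(s['camera_from_world'])[:3,:3].T@np.array(s['camera_from_world'])[:3,3]))
print(r.sense())
E
```

```text
432.3761640562503 -0.06409514702025264 [904. 273. 809.]
485.9386357383326 -0.11889103132951391 [ 410.   18. 1172.]
{'time': 0.1, 'joint_pos': array([ 6.97045424e+01,  7.51329237e+00,  8.53231495e+01,  8.12536969e-04,
        8.72634280e+01, -4.89195408e+00]), 'qd': array([ 0.07272908, -0.06909766, -0.11943263, -0.0867319 ,  0.02031818,
        0.02873286]), 'joint_efforts': array([ 1.05220955e-03, -5.70956504e+01, -5.01937652e+01, -2.46184900e-04,
        8.22118542e-03,  1.27292975e-05]), 'tool_pos': array([159.1658154 , 578.00952656, 249.32208871]), 'tcp_rot': array([-1.79900563e+02, -9.32518855e-03,  1.64596449e+02]), 'ft_force': array([ 0.26867167,  0.27331813, -0.42385601]), 'wrist_torque': array([-0.00874832,  0.0274281 ,  0.05909931]), 'grip_force': 0.0, 'finger_gap': 85.32865118228366}
```

View pics/s0.png

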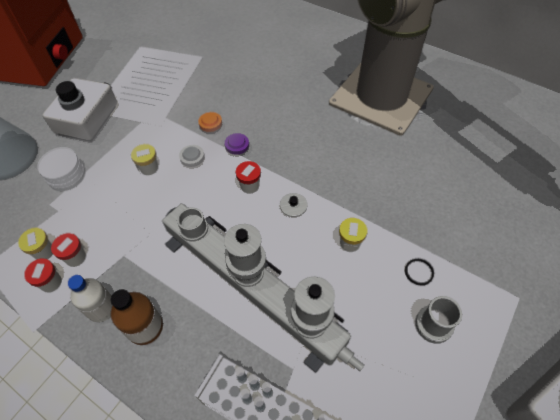

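View pics/t0.png

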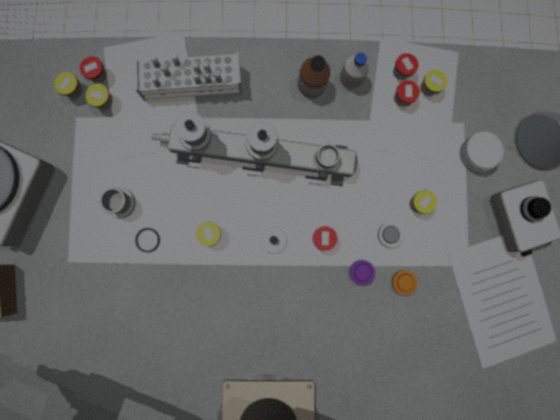

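The scene view shows the open port at px (192,222), support at (192,155), lid at (293,204), ring at (419,271), funnel at (440,318). The top view shows port (328,157), support (390,235), lid (275,241), ring (148,240), funnel (117,202).

Support candidates in the top view are grey (390,235), purple (362,272) and orange (404,283). The grey one is steel with a grey frit disc, so it fits. I'll confirm it in enlarged crops.

```bash
cat > m.py <<'E'
from h import *
t=load('t0'); s=load('s0')
tiles=[(t,390,235),(t,275,241),(t,148,240),(t,117,202),(t,328,157),(s,192,155),(s,293,204),(s,419,271),(s,440,318),(s,192,222)]
out=[]
for im,x,y in tiles:
    c=im['frame'][y-20:y+20,x-20:x+20,::-1]; out.append(cv2.resize(c,(158,158),interpolation=cv2.INTER_CUBIC))
out=[cv2.copyMakeBorder(o,0,2,0,2,cv2.BORDER_CONSTANT,value=(0,0,255)) for o in out]
cv2.imwrite('pics/m0.png',np.vstack([np.hstack(out[:5]),np.hstack(out[5:])]))
for n,im,px,z in [('sup',t,(390,235),28),('lid',t,(275,241),34),('ring',t,(148,240),8),('fun',t,(117,202),40),('port',t,(328,157),105),('sup',s,(192,155),28),('ring',s,(419,271),8),('port',s,(192,222),105)]: print(n,at_z(im,px,z).round(1))
E
python3 m.py
```

```text
sup [ 454.8 -287.6   28. ]
lid [438.3 -13.5  34. ]
ring [437.5 290.    8. ]
fun [524.9 359.5  40. ]
port [ 625.2 -128.8  105. ]
sup [ 460.9 -279.3   28. ]
ring [440.2 294.6   8. ]
port [ 635.7 -116.2  105. ]
```

View pics/m0.png

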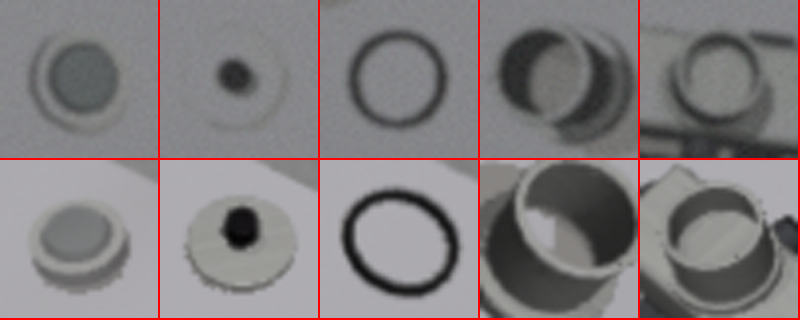

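The enlarged crop confirms the grey support: steel disc, grey frit, spigot down at top px (390,235). Next I move over towards the ring and funnel with the wrist camera.

Request:
servo_tool:
  fingers: [0.085,0.085,0.085,0.085,0.085,0.085,0.085,0.085,0.085,0.085]
  linear:
    - [-0.03,-0.018,-0.005]
    - [-0.065,-0.04,-0.01]
    - [-0.1,-0.06,-0.015]
    - [-0.135,-0.083,-0.02]
    - [-0.17,-0.105,-0.025]
    - [-0.205,-0.125,-0.03]
    - [-0.24,-0.147,-0.035]
    - [-0.275,-0.168,-0.04]
    - [-0.305,-0.187,-0.045]
    - [-0.325,-0.199,-0.05]
  rotation:
    - [0,0,7.5]
    - [0,0,15]
    - [0,0,22.5]
    - [0,0,30]
    - [0,0,37.5]
    - [0,0,45]
    - [0,0,52.5]
    - [0,0,60]
    - [0,0,67.5]
    - [0,0,74.6]

```text
time: 1.1
tool_pos: [421.0, 298.2, 300.1]
tcp_rot: [-180.0, 0.0, 89.6]
ft_force: [-0.3, 1.4, -0.3]
finger_gap: 84.9
grip_force: 0.0
```

```bash
python3 - <<'E'
from h import *
s=snap('wrist','w0'); q=r.sense(); print(q['time'],q['tool_pos'],q['tcp_rot'],s['fx'],s['k1'])
M=np.array(s['camera_from_world']); print((-M[:3,:3].T@M[:3,3]).round(1), M[:3,:3].round(2))
print(proj(s,[[438,292,8],[525,360,75]]))
E
```

```text
1.15 [422.96932702 296.57728825 300.96694654] [1.79895216e+02 8.56499681e-02 8.90754028e+01] 335.45065888319965 0.007204103650987787
[420.8 365.7 423.1] [[ 1.   -0.01  0.  ]
 [ 0.01  0.96 -0.27]
 [ 0.    0.27  0.96]]
[[293.57080354 173.80874231]
 [383.46400164 117.79914086]]
```

View pics/w0.png

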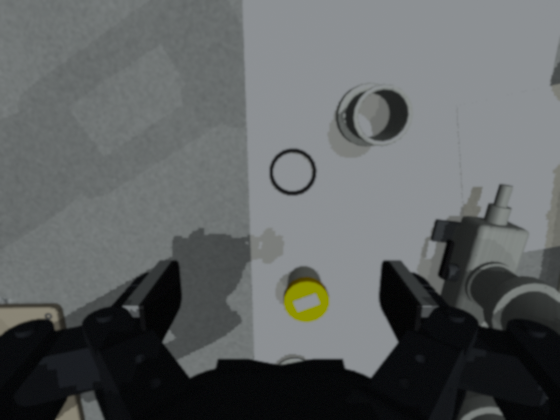

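Wrist image: ring at (293,172), funnel rim at (381,114), yellow cup at (307,300). I'll fit projected circles to the edges.

```bash
cat >> h.py <<'E'
from scipy.ndimage import map_coordinates
def fit(s,xy,circles,R=16,step=0.5):
    "circles: list of (radius,z); best x,y by mean gradient along the projected circles"
    g=cv2.GaussianBlur(cv2.cvtColor(s['frame'],cv2.COLOR_RGB2GRAY).astype(np.float32),(0,0),0.8)
    m=np.sqrt(np.hypot(cv2.Sobel(g,cv2.CV_32F,1,0),cv2.Sobel(g,cv2.CV_32F,0,1)))
    a=np.linspace(0,2*np.pi,90,endpoint=False)
    def sc(x,y):
        P=np.vstack([np.c_[x+q*np.cos(a),y+q*np.sin(a),0*a+z] for q,z in circles])
        u=proj(s,P); return map_coordinates(m,[u[:,1],u[:,0]],order=1,mode='nearest').mean()
    best=max((sc(x,y),x,y) for x in np.arange(xy[0]-R,xy[0]+R,2) for y in np.arange(xy[1]-R,xy[1]+R,2))
    _,x0,y0=best
    best=max((sc(x,y),x,y) for x in np.arange(x0-2.5,x0+2.6,step) for y in np.arange(y0-2.5,y0+2.6,step))
    return np.array(best).round(1)
RING=[(30,4),(25,4)]; FUN=[(30,75),(25,75)]; SUP=[(30,24),(19,30)]; LID=[(31,14),(10,34)]; PORT=[(26,105),(22,105)]
E
python3 - <<'E'
from h import *
w,t,s=load('w0'),load('t0'),load('s0')
for n,c,xy,ims in [('ring',RING,(438,292),(w,t,s)),('fun',FUN,(522,355),(w,t,s)),('sup',SUP,(457,-285),(t,s)),('lid',LID,(438,-13),(t,s)),('port',PORT,(630,-122),(t,s))]:
    print(n,[fit(i,xy,c).tolist() for i in ims])
E
```

```text
ring [[14.9, 436.5, 293.5], [11.1, 438.5, 293.0], [16.8, 438.5, 295.0]]
fun [[9.0, 518.5, 362.0], [10.4, 525.5, 358.0], [11.9, 527.0, 363.5]]
sup [[6.9, 454.5, -284.5], [8.5, 462.5, -280.0]]
lid [[8.0, 439.5, -11.5], [12.9, 447.0, -4.0]]
port [[9.3, 630.0, -129.5], [12.3, 632.0, -123.5]]
```

Request:
servo_tool:
  fingers: [0.085,0.085,0.085,0.085,0.085,0.085,0.085,0.085,0.085,0.085]
  linear:
    - [-0.03,0.002,0.005]
    - [-0.07,0.005,0.02]
    - [-0.115,0.008,0.03]
    - [-0.16,0.01,0.045]
    - [-0.205,0.012,0.055]
    - [-0.25,0.015,0.065]
    - [-0.285,0.018,0.07]
    - [-0.305,0.02,0.07]
    - [-0.312,0.02,0.07]
    - [-0.312,0.02,0.07]
  rotation:
    - [0,0,0]
    - [0,0,0]
    - [0,0,0]
    - [0,0,0]
    - [0,0,0]
    - [0,0,0]
    - [0,0,0]
    - [0,0,0]
    - [0,0,0]
    - [0,0,0]

```text
time: 2.15
tool_pos: [439.7, -12.1, 230.1]
tcp_rot: [-180.0, -0.0, 89.9]
ft_force: [-0.3, 0.3, -1.3]
finger_gap: 85.4
grip_force: 0.0
```

```bash
python3 -c "
from h import *
s=snap('wrist','w1'); q=r.sense(); print(q['tool_pos'],q['tcp_rot']); print(fit(s,(442,-9),LID), fit(s,(442,-9),[(31,14)]))"
```

```text
[439.71184337 -11.31598115 230.20001705] [-1.79985271e+02 -2.65926295e-02  8.99766652e+01]
[  9.5 439.5  -8. ] [  4.6 438.5 -10. ]
```

Request:
servo_tool:
  fingers: [0.085,0.085,0.085,0.085,0.085,0.085,0.085,0.085,0.085]
  linear:
    - [-0.03,0.002,0.0]
    - [-0.07,0.005,0.0]
    - [-0.115,0.008,0.0]
    - [-0.16,0.01,0.0]
    - [-0.205,0.012,0.0]
    - [-0.24,0.015,0.0]
    - [-0.26,0.018,0.0]
    - [-0.27,0.018,0.0]
    - [-0.27,0.018,0.0]
  rotation:
    - [0,0,0]
    - [0,0,0]
    - [0,0,0]
    - [0,0,0]
    - [0,0,0]
    - [0,0,0]
    - [0,0,0]
    - [0,0,0]
    - [0,0,0]

```text
time: 3.1
tool_pos: [458.2, -281.3, 230.1]
tcp_rot: [-180.0, -0.0, 90.0]
ft_force: [-0.1, -0.0, 0.2]
finger_gap: 84.6
grip_force: 0.0
```

```bash
python3 -c "
from h import *
s=snap('wrist','w2'); q=r.sense(); print(q['tool_pos'],q['tcp_rot']); print(fit(s,(456,-283),SUP), fit(s,(456,-283),[(30,24)]),fit(s,(456,-283),[(19,30)]));print(fit(s,(630,-125),PORT),proj(s,[(456,-283,24),(630,-125,105)]))"
```

```text
[ 458.13186367 -280.56068086  230.09946574] [-1.79980143e+02 -4.75241830e-02  9.00444501e+01]
[   6.3  453.  -290. ] [   4.5  446.5 -286. ] [   8.3  454.5 -290.5]
[   4.2  626.5 -131.5] [[277.94315558 184.80330915]
 [550.76412182 -32.54528119]]
```

View pics/w2.png

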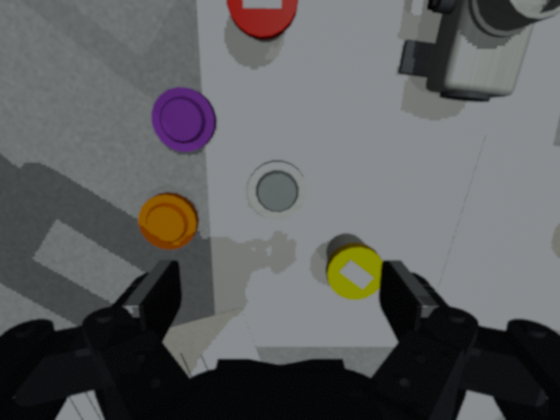

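Wrist view: support frit at (277,191), steel disc about (276,189), yellow cup at (355,272), red cup above, purple and orange look-alikes left. I'll convert these to positions and check finger clearance.

```bash
python3 -c "
from h import *
s=load('w2')
print(at_z(s,(277.5,191.5),30),at_z(s,(275.5,189),24),at_z(s,(355,272),58))
f=s['frame'][150:230,235:320]; b=cv2.cvtColor(f,cv2.COLOR_RGB2LAB).astype(int)
g=f.astype(int); 
print(b[40,::3,0], g[40,::6])
g=cv2.GaussianBlur(cv2.cvtColor(f,cv2.COLOR_RGB2GRAY),(0,0),1)
m=((g<int(g[41,42])+12)).astype(np.uint8); n,l,st,c=cv2.connectedComponentsWithStats(m); k=l[41,42]; print(st[k],c[k]+[235,150],at_z(s,c[k]+[235,150],29.5))
a=cv2.resize(f[:,:,::-1],None,fx=7,fy=7,interpolation=cv2.INTER_CUBIC)
P=lambda R,z,x,y:proj(s,[(x+R*np.cos(t),y+R*np.sin(t),z) for t in np.linspace(0,6.28,60)])
for R,z in((30,24),(30,12),(19,30),(22,24)):
  cv2.polylines(a,[((P(R,z,454.5,-288.5)-[235,150]+.5)*7).astype(np.int32)],True,(0,0,255))
cv2.imwrite('pics/c2.png',a)
"
```

```text
[ 455.58472644 -288.48373101   30.        ] [ 453.54536812 -287.29685604   24.        ] [ 530.54446981 -361.69549762   58.        ]
[147 147 147 147 139 147 147  91 103 110 110 109 108 109 109 110 110 110
 110 110  99 111 147 147 147 148 147 148 147] [[135 139 142]
 [136 139 143]
 [128 131 130]
 [135 139 138]
 [ 89  97  97]
 [ 95 103 103]
 [ 94 101 101]
 [ 94 102 102]
 [ 95 103 103]
 [ 96 103 103]
 [ 86  93  93]
 [135 139 137]
 [135 139 141]
 [136 139 142]
 [135 139 142]]
[  20   20   44   42 1460] [276.70136986 190.46643836] [ 454.79349172 -287.55257632   29.5       ]
```

View pics/c2.png

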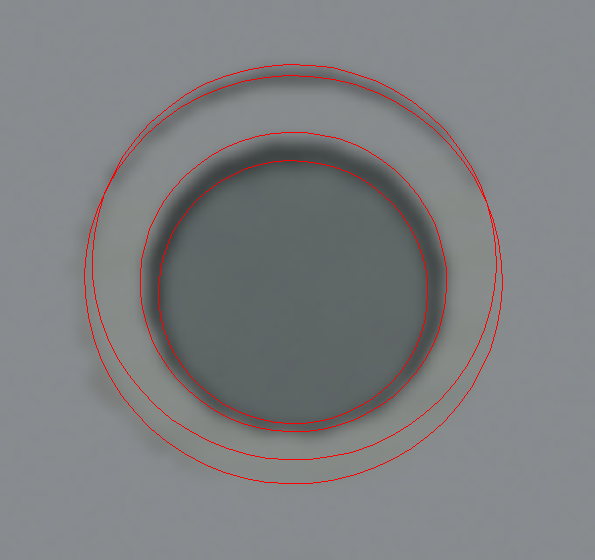

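The overlay fits well, giving the support at about (455,-288.5). The yellow cup is clear at (530,-362). Descending and gripping.

Request:
servo_tool:
  fingers: [0.085,0.085,0.085,0.085,0.085,0.085,0.085,0.085,0.085,0.085]
  linear:
    - [-0.003,-0.001,0.02]
    - [-0.005,-0.002,0.06]
    - [-0.007,-0.003,0.1]
    - [-0.007,-0.003,0.14]
    - [-0.007,-0.003,0.17]
    - [-0.007,-0.003,0.19]
    - [-0.007,-0.003,0.2]
    - [-0.007,-0.003,0.205]
    - [-0.007,-0.003,0.208]
    - [-0.007,-0.003,0.208]
  rotation:
    - [0,0,0]
    - [0,0,0]
    - [0,0,0]
    - [0,0,0]
    - [0,0,0]
    - [0,0,0]
    - [0,0,0]
    - [0,0,0]
    - [0,0,0]
    - [0,0,0]

```text
time: 4.15
tool_pos: [455.5, -288.8, 23.3]
tcp_rot: [179.9, 0.1, 90.0]
ft_force: [-0.5, 0.9, -0.5]
finger_gap: 85.2
grip_force: 0.0
```

Request:
servo_tool:
  fingers: [0.07,0.062,0.055,0.05,0.05,0.05,0.05,0.05]
  linear:
    - [0,0,0]
    - [0,0,0]
    - [0,0,0]
    - [0,0,0]
    - [0,0,0]
    - [0,0,0]
    - [0,0,0]
    - [0,0,0]
  rotation:
    - [0,0,0]
    - [0,0,0]
    - [0,0,0]
    - [0,0,0]
    - [0,0,0]
    - [0,0,0]
    - [0,0,0]
    - [0,0,0]
  force: 40

```text
time: 4.95
tool_pos: [455.4, -289.3, 23.5]
tcp_rot: [179.9, 0.1, 90.0]
ft_force: [-0.6, 1.5, 6.4]
finger_gap: 58.1
grip_force: 41.9
```

Request:
servo_tool:
  fingers: [0.05,0.05,0.05,0.05,0.05,0.05,0.05,0.05,0.05,0.05]
  linear:
    - [0,0,-0.008]
    - [0,0,-0.025]
    - [0,0,-0.055]
    - [0,0,-0.09]
    - [0,0,-0.125]
    - [0.01,0.02,-0.155]
    - [0.03,0.05,-0.18]
    - [0.05,0.085,-0.195]
    - [0.07,0.12,-0.205]
    - [0.09,0.145,-0.207]
  rotation:
    - [0,0,0]
    - [0,0,0]
    - [0,0,0]
    - [0,0,0]
    - [0,0,0]
    - [0,0,0]
    - [0,0,0]
    - [0,0,0]
    - [0,0,0]
    - [0,0,0]

```text
time: 5.95
tool_pos: [602.0, -197.9, 231.7]
tcp_rot: [179.8, 0.1, 90.0]
ft_force: [1.4, -1.2, -3.1]
finger_gap: 58.5
grip_force: 44.2
```

Request:
servo_tool:
  fingers: [0.05,0.05,0.05,0.05]
  linear:
    - [0.01,0.018,0]
    - [0.018,0.027,0]
    - [0.018,0.029,0]
    - [0.018,0.029,0]
  rotation:
    - [0,0,0]
    - [0,0,0]
    - [0,0,0]
    - [0,0,0]

```text
time: 6.35
tool_pos: [628.2, -181.1, 228.9]
tcp_rot: [-179.9, 0.0, 90.0]
ft_force: [-0.0, 0.6, -3.0]
finger_gap: 58.5
grip_force: 44.1
```

```bash
python3 -c "
from h import *
s=snap('wrist','w3'); q=r.sense(); print(q['tool_pos'],q['tcp_rot'],q['finger_gap'],q['grip_force']); print(fit(s,(629,-127),PORT),fit(s,(629,-127),[(22,105)]),fit(s,(629,-127),[(26,105)]))
x,y=fit(s,(629,-127),PORT)[1:]
a=cv2.resize(s['frame'][40:,100:500,::-1],None,fx=1.5,fy=1.5,interpolation=cv2.INTER_CUBIC)
P=lambda R,z,x,y:proj(s,[(x+R*np.cos(t),y+R*np.sin(t),z) for t in np.linspace(0,6.28,60)])
for R in 22,26: cv2.polylines(a,[((P(R,105,x,y)-[100,40]+.5)*1.5).astype(np.int32)],True,(0,0,255))
cv2.imwrite('pics/c3.png',a)
"
```

```text
[ 627.95608907 -181.41055574  228.99746675] [-1.79940006e+02  5.13728021e-03  8.99617770e+01] 58.07836769104663 44.141074419021606
[   9.8  629.  -128. ] [  12.9  629.  -128. ] [   7.9  626.  -131.5]
```

View pics/c3.png

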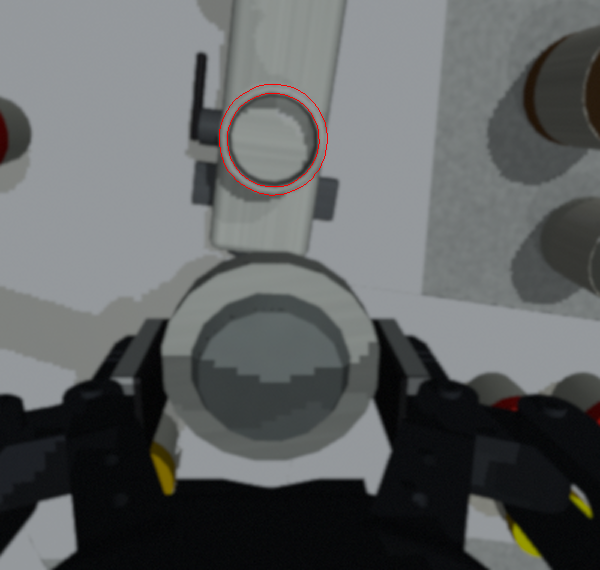

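The overlay puts the port at (629,-128). The support is level in hand. I'll measure its centre relative to the port in this same image.

```bash
python3 -c "
from h import *
s=load('w3')
for dz in(-2,0,2): print(fit(s,(628,-182),[(30,229.6+dz),(19,235.6+dz)],10),fit(s,(628,-182),[(30,229.6+dz)],10),fit(s,(628,-182),[(19,235.6+dz)],10))
"
```

```text
[   9.4  627.5 -181.5] [  11.4  627.5 -181.5] [   7.4  627.5 -182. ]
[   8.6  627.5 -180.5] [  10.1  627.5 -180.5] [   7.1  627.5 -180.5]
[   7.1  627.  -178.5] [   9.  628. -178.] [   6.1  628.  -179.5]
```

Request:
servo_tool:
  fingers: [0.05,0.05,0.05,0.05,0.05,0.05,0.05,0.05,0.05,0.05]
  linear:
    - [0.01,0.0,0]
    - [0.028,0.001,0]
    - [0.044,0.0015,0.005]
    - [0.053,0.0015,0.02]
    - [0.053,0.0015,0.04]
    - [0.053,0.0015,0.06]
    - [0.053,0.0015,0.075]
    - [0.053,0.0015,0.084]
    - [0.053,0.0015,0.088]
    - [0.053,0.0015,0.09]
  rotation:
    - [0,0,0]
    - [0,0,0]
    - [0,0,0]
    - [0,0,0]
    - [0,0,0]
    - [0,0,0]
    - [0,0,0]
    - [0,0,0]
    - [0,0,0]
    - [0,0,0]

```text
time: 7.4
tool_pos: [630.4, -127.7, 139.2]
tcp_rot: [180.0, 0.0, 90.0]
ft_force: [-0.5, -0.3, -3.9]
finger_gap: 58.3
grip_force: 44.2
```

Request:
servo_tool:
  fingers: [0.05,0.05,0.05,0.05,0.05,0.05]
  linear:
    - [0,0,0.004]
    - [0,0,0.008]
    - [0,0,0.012]
    - [0,0,0.016]
    - [0,0,0.019]
    - [0,0,0.021]
  rotation:
    - [0,0,0]
    - [0,0,0]
    - [0,0,0]
    - [0,0,0]
    - [0,0,0]
    - [0,0,0]

```text
time: 8.0
tool_pos: [630.1, -127.7, 117.9]
tcp_rot: [-180.0, -0.0, 90.0]
ft_force: [0.3, 0.3, -3.1]
finger_gap: 58.3
grip_force: 44.2
```

Request:
servo_tool:
  fingers: [0.05,0.05,0.05,0.05]
  linear:
    - [0,0,0.001]
    - [0,0,0.0015]
    - [0,0,0.002]
    - [0,0,0.002]
  rotation:
    - [0,0,0]
    - [0,0,0]
    - [0,0,0]
    - [0,0,0]

```text
time: 8.4
tool_pos: [630.5, -127.7, 116.7]
tcp_rot: [180.0, 0.0, 90.0]
ft_force: [-1.6, 0.8, -3.2]
finger_gap: 58.1
grip_force: 44.3
```

Request:
servo_tool:
  fingers: [0.05,0.05,0.05]
  linear:
    - [0,0,0.0008]
    - [0,0,0.0015]
    - [0,0,0.0015]
  rotation:
    - [0,0,0]
    - [0,0,0]
    - [0,0,0]

```text
time: 8.7
tool_pos: [630.5, -127.7, 116.6]
tcp_rot: [180.0, 0.0, 90.0]
ft_force: [-6.9, 1.7, 9.0]
finger_gap: 58.1
grip_force: 45.4
```

Request:
servo_tool:
  fingers: [0.062,0.07,0.085,0.085,0.085,0.085]
  linear:
    - [0,0,0]
    - [0,0,0]
    - [0,0,0]
    - [0,0,0]
    - [0,0,0]
    - [0,0,0]
  rotation:
    - [0,0,0]
    - [0,0,0]
    - [0,0,0]
    - [0,0,0]
    - [0,0,0]
    - [0,0,0]

```text
time: 9.3
tool_pos: [630.3, -127.7, 114.7]
tcp_rot: [-180.0, -0.0, 90.0]
ft_force: [0.8, 0.2, -0.3]
finger_gap: 85.0
grip_force: 0.0
```

Request:
servo_tool:
  fingers: [0.085,0.085,0.085,0.085,0.085,0.085,0.085]
  linear:
    - [0,0,-0.01]
    - [0,0,-0.035]
    - [0,0,-0.07]
    - [0,0,-0.1]
    - [0,0,-0.12]
    - [0,0,-0.125]
    - [0,0,-0.125]
  rotation:
    - [0,0,0]
    - [0,0,0]
    - [0,0,0]
    - [0,0,0]
    - [0,0,0]
    - [0,0,0]
    - [0,0,0]

```text
time: 10.0
tool_pos: [630.8, -127.9, 241.1]
tcp_rot: [179.9, 0.0, 90.0]
ft_force: [0.7, -0.0, -0.6]
finger_gap: 84.7
grip_force: 0.0
```

```bash
cat >> h.py <<'E'
def over(s,f,x,y,circles,box,k):
    x0,y0,x1,y1=box; a=cv2.resize(s['frame'][y0:y1,x0:x1,::-1],None,fx=k,fy=k,interpolation=cv2.INTER_CUBIC); t=np.linspace(0,6.28,60)
    for R,z in circles:
        p=proj(s,np.c_[x+R*np.cos(t),y+R*np.sin(t),0*t+z]); cv2.polylines(a,[((p-[x0,y0]+.5)*k).astype(np.int32)],True,(0,0,255))
    cv2.imwrite(f'pics/{f}.png',a)
E
python3 -c "
from h import *
s=snap('wrist','w4'); q=r.sense(); print(q['tool_pos'],q['tcp_rot'])
C=[(30,117),(19,123)]
for c in (C,C[:1],C[1:],[(30,121),(19,127)]): print(fit(s,(629,-128),c,8))
x,y=fit(s,(629,-128),C,8)[1:]; over(s,'c4',x,y,C+[(30,105)],(180,90,380,290),3)
"
```

```text
[ 630.14702982 -127.64521703  239.35957467] [-1.79984936e+02 -4.89009294e-03  9.00017388e+01]
[   8.7  630.  -128.5]
[   8.8  630.  -128.5]
[   8.5  630.  -128.5]
[   8.6  630.5 -127.5]
```

View pics/c4.png

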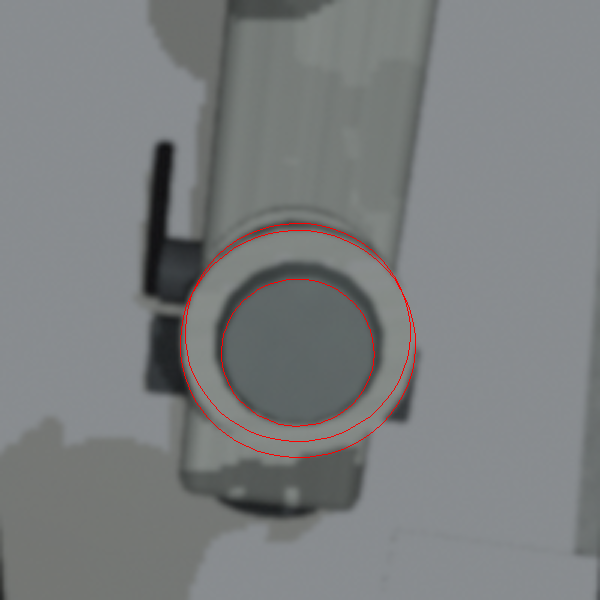

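Support is seated, level and concentric with the port. Now to the ring.

Request:
servo_tool:
  fingers: [0.085,0.085,0.085,0.085,0.085,0.085,0.085,0.085,0.085,0.085]
  linear:
    - [0.0,-0.03,-0.01]
    - [0.015,-0.07,-0.01]
    - [0.04,-0.11,-0.01]
    - [0.075,-0.14,-0.01]
    - [0.115,-0.16,-0.01]
    - [0.16,-0.175,-0.01]
    - [0.205,-0.185,-0.01]
    - [0.25,-0.192,0]
    - [0.295,-0.192,0.01]
    - [0.34,-0.192,0.02]
  rotation:
    - [0,0,0]
    - [0,0,0]
    - [0,0,0]
    - [0,0,0]
    - [0,0,0]
    - [0,0,0]
    - [0,0,0]
    - [0,0,0]
    - [0,0,0]
    - [0,0,0]

```text
time: 11.05
tool_pos: [436.8, 213.8, 217.7]
tcp_rot: [-179.9, 0.1, 90.0]
ft_force: [1.3, -1.0, 0.0]
finger_gap: 84.7
grip_force: 0.0
```

Request:
servo_tool:
  fingers: [0.085,0.085,0.085,0.085,0.085]
  linear:
    - [0.045,0,0.01]
    - [0.07,0,0.02]
    - [0.08,0,0.03]
    - [0.081,0,0.03]
    - [0.081,0,0.03]
  rotation:
    - [0,0,0]
    - [0,0,0]
    - [0,0,0]
    - [0,0,0]
    - [0,0,0]

```text
time: 11.55
tool_pos: [437.8, 292.2, 188.7]
tcp_rot: [-179.9, 0.1, 90.0]
ft_force: [1.0, 0.4, -0.3]
finger_gap: 84.9
grip_force: 0.0
```

```bash
python3 -c "
from h import *
s=snap('wrist','w5'); q=r.sense(); print(q['tool_pos'],q['tcp_rot'])
print(fit(s,(437,293),RING,8),fit(s,(437,293),[(30,3)],8),fit(s,(437,293),[(25,5)],8)); print(fit(s,(523,360),FUN))
"
```

```text
[438.35009049 292.11971452 189.54130866] [-1.79963185e+02  4.73761989e-02  8.99499559e+01]
[ 15.2 436.5 294. ] [ 15.3 436.5 293.5] [ 15.3 436.5 294. ]
[  9.  524.  362.5]
```

Request:
servo_tool:
  fingers: [0.068,0.068,0.068,0.068,0.068,0.068,0.068,0.068,0.068,0.068]
  linear:
    - [0.001,-0.001,0.01]
    - [0.0017,-0.0017,0.04]
    - [0.0017,-0.0017,0.08]
    - [0.0017,-0.0017,0.115]
    - [0.0017,-0.0017,0.14]
    - [0.0017,-0.0017,0.153]
    - [0.0017,-0.0017,0.16]
    - [0.0017,-0.0017,0.164]
    - [0.0017,-0.0017,0.166]
    - [0.0017,-0.0017,0.166]
  rotation:
    - [0,0,0]
    - [0,0,0]
    - [0,0,0]
    - [0,0,0]
    - [0,0,0]
    - [0,0,0]
    - [0,0,0]
    - [0,0,0]
    - [0,0,0]
    - [0,0,0]

```text
time: 12.6
tool_pos: [437.4, 295.4, 24.8]
tcp_rot: [179.9, -0.0, 90.0]
ft_force: [0.3, 0.3, -0.2]
finger_gap: 68.1
grip_force: 0.0
```

Request:
servo_tool:
  fingers: [0.068,0.068,0.068,0.068]
  linear:
    - [0,0,0.001]
    - [0,0,0.002]
    - [0,0,0.003]
    - [0,0,0.003]
  rotation:
    - [0,0,0]
    - [0,0,0]
    - [0,0,0]
    - [0,0,0]

```text
time: 13.0
tool_pos: [436.6, 295.0, 20.8]
tcp_rot: [180.0, -0.0, 90.0]
ft_force: [-0.3, 1.6, 0.3]
finger_gap: 68.0
grip_force: 0.0
```

```bash
python3 -c "
from h import *
s=snap('wrist','w6'); q=r.sense(); print(q['tool_pos'],q['ft_force'])
print(fit(s,(436.5,294),RING,8))
over(s,'c6',436.5,294,[(30,1),(30,7)],(80,140,480,420),2)
"
```

```text
[436.55618411 294.99194711  20.77139558] [-0.31000922  0.69603207  0.61157885]
[ 11.7 436.  293.5]
```

View pics/c6.png

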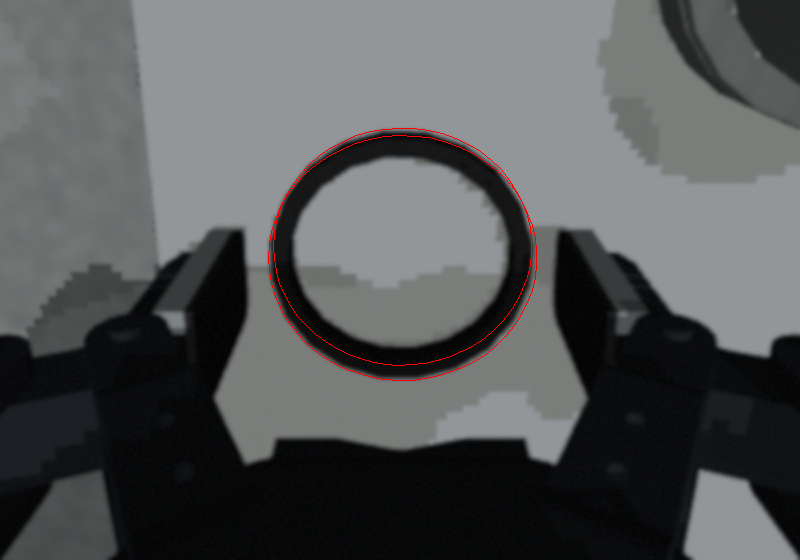

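Ring sits centred between the pads (ring centre column 402, pad midline 400), and the tips are still above the bench. Lowering gently for contact.

Request:
servo_tool:
  fingers: [0.068,0.068,0.068,0.068]
  linear:
    - [0,0,0.001]
    - [0,0,0.002]
    - [0,0,0.003]
    - [0,0,0.003]
  rotation:
    - [0,0,0]
    - [0,0,0]
    - [0,0,0]
    - [0,0,0]

```text
time: 13.45
tool_pos: [436.4, 294.9, 17.5]
tcp_rot: [-180.0, 0.0, 90.0]
ft_force: [0.1, 1.1, -0.5]
finger_gap: 67.8
grip_force: 0.0
```

```bash
python3 -c "
from h import *
q=r.sense(); print(q['tool_pos'],q['ft_force'])"
```

```text
[436.44425962 294.90875958  17.54456189] [ 0.07357507  1.11392844 -0.5009261 ]
```

Request:
servo_tool:
  fingers: [0.068,0.068,0.068,0.068]
  linear:
    - [0,0,0.001]
    - [0,0,0.0015]
    - [0,0,0.002]
    - [0,0,0.002]
  rotation:
    - [0,0,0]
    - [0,0,0]
    - [0,0,0]
    - [0,0,0]

```text
time: 13.85
tool_pos: [436.5, 295.0, 15.7]
tcp_rot: [-180.0, 0.0, 90.0]
ft_force: [-0.1, 0.5, -1.1]
finger_gap: 67.9
grip_force: 0.0
```

Request:
servo_tool:
  fingers: [0.064,0.062,0.06,0.057,0.054,0.054]
  linear:
    - [0,0,0]
    - [0,0,0]
    - [0,0,0]
    - [0,0,0]
    - [0,0,0]
    - [0,0,0]
  rotation:
    - [0,0,0]
    - [0,0,0]
    - [0,0,0]
    - [0,0,0]
    - [0,0,0]
    - [0,0,0]
  force: 25

```text
time: 14.45
tool_pos: [436.7, 295.1, 16.3]
tcp_rot: [180.0, -0.0, 90.0]
ft_force: [-2.3, -1.2, 5.8]
finger_gap: 58.2
grip_force: 25.8
```

Request:
servo_tool:
  fingers: [0.054,0.054,0.054,0.054,0.054,0.054,0.054,0.054,0.054,0.054]
  linear:
    - [0,0,-0.005]
    - [0,0,-0.02]
    - [0,0,-0.05]
    - [0,0,-0.09]
    - [0,0,-0.13]
    - [-0.015,0,-0.165]
    - [-0.04,0,-0.195]
    - [-0.075,0,-0.215]
    - [-0.11,0,-0.225]
    - [-0.15,0,-0.225]
  rotation:
    - [0,0,0]
    - [0,0,0]
    - [0,0,0]
    - [0,0,0]
    - [0,0,0]
    - [0,0,0]
    - [0,0,0]
    - [0,0,0]
    - [0,0,0]
    - [0,0,0]

```text
time: 15.45
tool_pos: [437.5, 144.4, 244.5]
tcp_rot: [179.7, -0.1, 90.1]
ft_force: [0.5, -1.1, -0.8]
finger_gap: 58.1
grip_force: 27.0
```

Request:
servo_tool:
  fingers: [0.054,0.054,0.054,0.054,0.054,0.054,0.054,0.054,0.054,0.054]
  linear:
    - [-0.04,0,0]
    - [-0.08,0,0]
    - [-0.12,0.005,0]
    - [-0.16,0.02,0]
    - [-0.195,0.045,0]
    - [-0.225,0.075,0]
    - [-0.25,0.11,0]
    - [-0.27,0.145,0]
    - [-0.285,0.175,0]
    - [-0.3,0.19,0]
  rotation:
    - [0,0,0]
    - [0,0,0]
    - [0,0,0]
    - [0,0,0]
    - [0,0,0]
    - [0,0,0]
    - [0,0,0]
    - [0,0,0]
    - [0,0,0]
    - [0,0,0]

```text
time: 16.45
tool_pos: [628.3, -155.9, 241.5]
tcp_rot: [179.9, 0.0, 90.0]
ft_force: [-1.0, 1.0, -1.6]
finger_gap: 57.9
grip_force: 27.0
```

Request:
servo_tool:
  fingers: [0.054,0.054,0.054]
  linear:
    - [-0.02,0.003,0]
    - [-0.026,0.003,0]
    - [-0.026,0.003,0]
  rotation:
    - [0,0,0]
    - [0,0,0]
    - [0,0,0]

```text
time: 16.75
tool_pos: [628.8, -182.0, 241.3]
tcp_rot: [-180.0, 0.0, 89.9]
ft_force: [-0.3, -0.0, -0.3]
finger_gap: 57.8
grip_force: 27.0
```

```bash
python3 -c "
from h import *
s=snap('wrist','w7'); q=r.sense(); print(q['tool_pos'],q['tcp_rot'],q['finger_gap'])
x,y,z=q['tool_pos']; z-=16
C=[(30,z+2),(25,z+6)]
for d in(-2,0,2): print(fit(s,(x,y-1),[(30,z+3+d),(25,z+5+d)],8))
print(fit(s,(630,-128.5),[(30,117),(19,123)],8))
over(s,'c7',x,y,[(30,z),(30,z+8)],(80,100,480,400),2)
"
```

```text
[ 628.87257017 -181.18039601  241.27882819] [ 1.79998244e+02 -1.01596554e-02  8.99443761e+01] 57.960204049577165
[   9.5  628.4 -183.7]
[  10.4  628.4 -183.7]
[  11.   628.4 -182.7]
[   7.8  630.  -129. ]
```

View pics/c7.png

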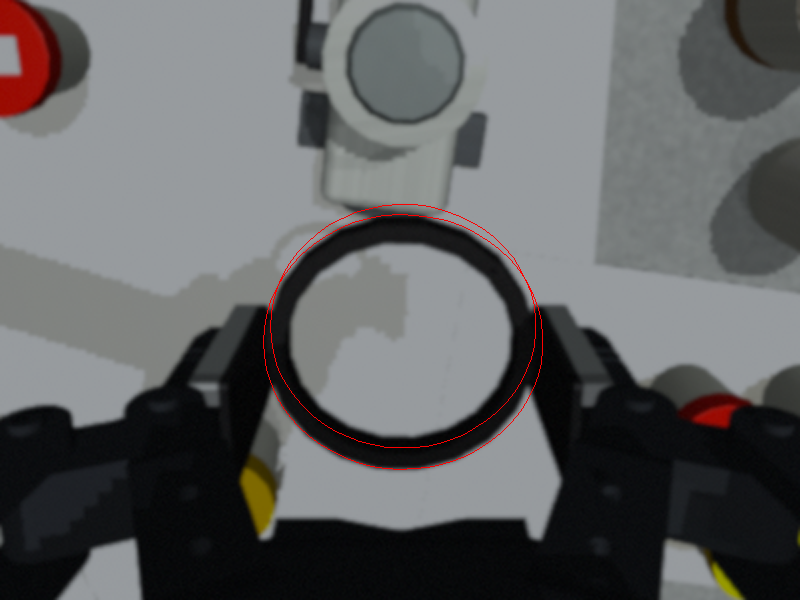

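Ring is held level, centre about (628.4,-183.5), and the support is visible at (630,-129). Placing it.

Request:
servo_tool:
  fingers: [0.054,0.054,0.054,0.054,0.054,0.054,0.054,0.054,0.054,0.054]
  linear:
    - [0.01,0.0,0]
    - [0.028,0.001,0]
    - [0.044,0.0015,0.005]
    - [0.0545,0.0015,0.02]
    - [0.0545,0.0015,0.04]
    - [0.0545,0.0015,0.065]
    - [0.0545,0.0015,0.085]
    - [0.0545,0.0015,0.095]
    - [0.0545,0.0015,0.098]
    - [0.0545,0.0015,0.098]
  rotation:
    - [0,0,0]
    - [0,0,0]
    - [0,0,0]
    - [0,0,0]
    - [0,0,0]
    - [0,0,0]
    - [0,0,0]
    - [0,0,0]
    - [0,0,0]
    - [0,0,0]

```text
time: 17.8
tool_pos: [631.0, -126.0, 142.5]
tcp_rot: [-180.0, -0.0, 90.0]
ft_force: [0.5, 1.1, -0.8]
finger_gap: 58.0
grip_force: 27.0
```

Request:
servo_tool:
  fingers: [0.054,0.054,0.054,0.054,0.054,0.054,0.054,0.054,0.054]
  linear:
    - [0,0,0.001]
    - [0,0,0.002]
    - [0,0,0.003]
    - [0,0,0.004]
    - [0,0,0.005]
    - [0,0,0.006]
    - [0,0,0.007]
    - [0,0,0.008]
    - [0,0,0.008]
  rotation:
    - [0,0,0]
    - [0,0,0]
    - [0,0,0]
    - [0,0,0]
    - [0,0,0]
    - [0,0,0]
    - [0,0,0]
    - [0,0,0]
    - [0,0,0]

```text
time: 18.7
tool_pos: [631.0, -126.5, 134.5]
tcp_rot: [-180.0, -0.0, 90.0]
ft_force: [-0.3, -0.3, -1.2]
finger_gap: 58.3
grip_force: 27.0
```

Request:
servo_tool:
  fingers: [0.054,0.054,0.054]
  linear:
    - [0,0,0.0007]
    - [0,0,0.0013]
    - [0,0,0.0013]
  rotation:
    - [0,0,0]
    - [0,0,0]
    - [0,0,0]

```text
time: 19.0
tool_pos: [631.1, -126.5, 133.5]
tcp_rot: [180.0, 0.0, 90.0]
ft_force: [-0.2, 0.1, -0.1]
finger_gap: 58.0
grip_force: 27.0
```

Request:
servo_tool:
  fingers: [0.06,0.063,0.07,0.085,0.085,0.085]
  linear:
    - [0,0,0]
    - [0,0,0]
    - [0,0,0]
    - [0,0,0]
    - [0,0,0]
    - [0,0,0]
  rotation:
    - [0,0,0]
    - [0,0,0]
    - [0,0,0]
    - [0,0,0]
    - [0,0,0]
    - [0,0,0]

```text
time: 19.6
tool_pos: [631.1, -126.5, 133.5]
tcp_rot: [180.0, 0.0, 90.0]
ft_force: [-0.3, 0.3, -0.3]
finger_gap: 84.9
grip_force: 0.0
```

Request:
servo_tool:
  fingers: [0.085,0.085,0.085,0.085,0.085,0.085,0.085]
  linear:
    - [0,0,-0.01]
    - [0,0,-0.035]
    - [0,0,-0.07]
    - [0,0,-0.095]
    - [0,0,-0.107]
    - [0,0,-0.107]
    - [0,0,-0.107]
  rotation:
    - [0,0,0]
    - [0,0,0]
    - [0,0,0]
    - [0,0,0]
    - [0,0,0]
    - [0,0,0]
    - [0,0,0]

```text
time: 20.3
tool_pos: [630.7, -126.4, 239.4]
tcp_rot: [-179.9, -0.0, 90.0]
ft_force: [0.2, -0.3, -1.0]
finger_gap: 85.1
grip_force: 0.0
```

```bash
python3 -c "
from h import *
s=snap('wrist','w8'); q=r.sense(); print(q['tool_pos'],q['tcp_rot'])
for d in (0,3,6): print(d,fit(s,(629,-128),[(30,120+d),(25,123+d)],8),fit(s,(629,-128),[(19,123)],8))
x,y=fit(s,(629,-128),[(30,120),(25,123)],8)[1:]; over(s,'c8',x,y,[(30,120),(25,125)],(190,100,390,280),3)
"
```

```text
[ 630.29121993 -126.284573    238.50580412] [-1.79847082e+02 -4.30090765e-02  8.99990104e+01]
0 [  12.2  630.5 -127. ] [   8.4  630.  -128.5]
3 [  11.5  630.5 -126.5] [   8.4  630.  -128.5]
6 [  10.5  630.5 -125.5] [   8.4  630.  -128.5]
```

View pics/c8.png

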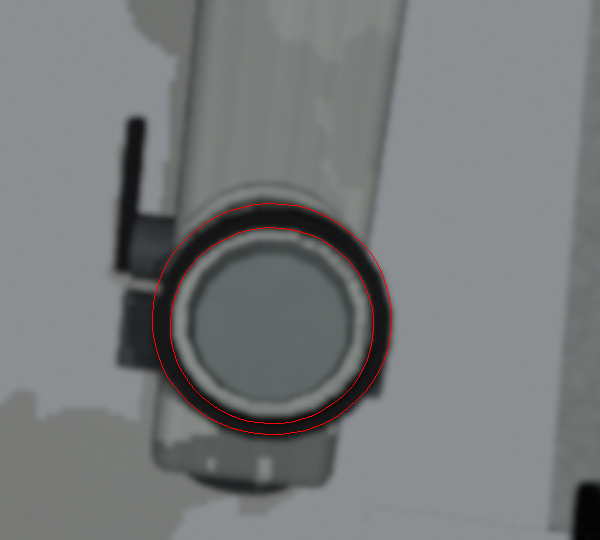

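Ring lies flat around the frit with an even gap, centre (630.5,-127). Going for the funnel.

Request:
servo_tool:
  fingers: [0.085,0.085,0.085,0.085,0.085,0.085,0.085,0.085,0.085,0.085]
  linear:
    - [0.0,-0.03,-0.01]
    - [0.015,-0.065,-0.02]
    - [0.045,-0.1,-0.02]
    - [0.085,-0.12,-0.02]
    - [0.13,-0.13,-0.02]
    - [0.175,-0.135,-0.02]
    - [0.22,-0.135,-0.02]
    - [0.265,-0.135,-0.02]
    - [0.31,-0.13,-0.02]
    - [0.355,-0.12,-0.02]
  rotation:
    - [0,0,0]
    - [0,0,0]
    - [0,0,0]
    - [0,0,0]
    - [0,0,0]
    - [0,0,0]
    - [0,0,0]
    - [0,0,0]
    - [0,0,0]
    - [0,0,0]

```text
time: 21.35
tool_pos: [509.8, 230.2, 258.5]
tcp_rot: [-179.8, 0.1, 90.0]
ft_force: [1.9, -1.4, 0.2]
finger_gap: 84.9
grip_force: 0.0
```

Request:
servo_tool:
  fingers: [0.085,0.085,0.085,0.085,0.085,0.085]
  linear:
    - [0.045,0.005,0]
    - [0.085,0.01,0]
    - [0.115,0.014,0]
    - [0.13,0.014,0]
    - [0.132,0.014,0]
    - [0.132,0.014,0]
  rotation:
    - [0,0,0]
    - [0,0,0]
    - [0,0,0]
    - [0,0,0]
    - [0,0,0]
    - [0,0,0]

```text
time: 21.95
tool_pos: [524.7, 359.7, 259.4]
tcp_rot: [-179.9, 0.1, 90.0]
ft_force: [-0.0, -0.5, 0.2]
finger_gap: 84.9
grip_force: 0.0
```

```bash
python3 -c "
from h import *
s=snap('wrist','w9'); q=r.sense(); print(q['tool_pos'],q['tcp_rot'])
for c in (FUN,FUN[1:],[(36,0)],[(36,17)]): print(fit(s,(523,362),c,10))
x,y=fit(s,(523,362),FUN,10)[1:]; over(s,'c9',x,y,FUN+[(36,0)],(190,80,390,280),3)
"
```

```text
[525.0284458  359.20416864 259.83787001] [-1.79948110e+02  6.52011859e-02  8.99602694e+01]
[  8.1 525.  362.5]
[ 10.8 524.5 363. ]
[  8.3 522.  352.5]
[  7.4 519.5 356. ]
```

View pics/c9.png

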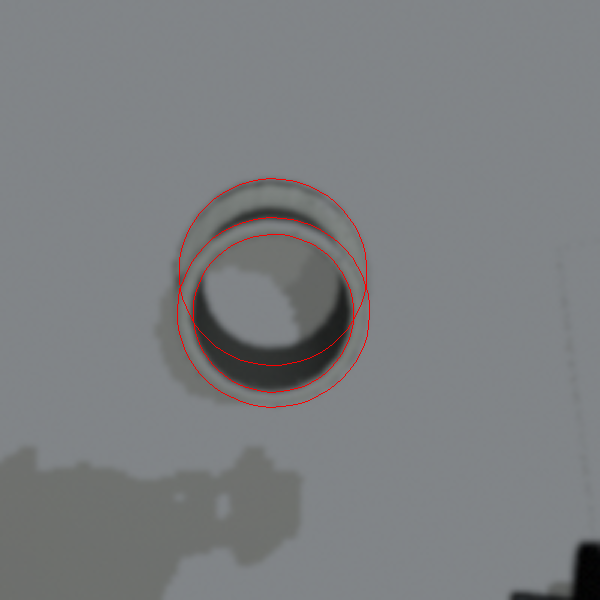

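The funnel overlay fits at (525,362.5). Descending on it.

Request:
servo_tool:
  fingers: [0.085,0.085,0.085,0.085,0.085,0.085,0.085,0.085,0.085]
  linear:
    - [0.001,0,0.02]
    - [0.003,0,0.06]
    - [0.003,0,0.1]
    - [0.003,0,0.14]
    - [0.003,0,0.17]
    - [0.003,0,0.19]
    - [0.003,0,0.2]
    - [0.003,0,0.2045]
    - [0.003,0,0.2045]
  rotation:
    - [0,0,0]
    - [0,0,0]
    - [0,0,0]
    - [0,0,0]
    - [0,0,0]
    - [0,0,0]
    - [0,0,0]
    - [0,0,0]
    - [0,0,0]

```text
time: 22.9
tool_pos: [525.6, 363.0, 56.6]
tcp_rot: [180.0, -0.0, 90.0]
ft_force: [0.7, 0.2, -1.7]
finger_gap: 85.2
grip_force: 0.0
```

Request:
servo_tool:
  fingers: [0.07,0.06,0.053,0.048,0.048,0.048,0.048,0.048]
  linear:
    - [0,0,0]
    - [0,0,0]
    - [0,0,0]
    - [0,0,0]
    - [0,0,0]
    - [0,0,0]
    - [0,0,0]
    - [0,0,0]
  rotation:
    - [0,0,0]
    - [0,0,0]
    - [0,0,0]
    - [0,0,0]
    - [0,0,0]
    - [0,0,0]
    - [0,0,0]
    - [0,0,0]
  force: 50

```text
time: 23.7
tool_pos: [525.8, 364.2, 58.1]
tcp_rot: [179.9, -0.1, 90.0]
ft_force: [-3.8, -1.1, 6.8]
finger_gap: 57.5
grip_force: 52.2
```

The reading of 57.5 mm is close to the 60 mm bead's, so the pads probably touch the bead. I'll regrip 11 mm lower on the body.

Request:
servo_tool:
  fingers: [0.065,0.07,0.07,0.07,0.07,0.07,0.07]
  linear:
    - [0,0,0]
    - [0,0,0]
    - [0,0,0]
    - [0,0,0.003]
    - [0,0,0.007]
    - [0,0,0.01]
    - [0,0,0.01]
  rotation:
    - [0,0,0]
    - [0,0,0]
    - [0,0,0]
    - [0,0,0]
    - [0,0,0]
    - [0,0,0]
    - [0,0,0]

```text
time: 24.4
tool_pos: [524.5, 363.1, 44.9]
tcp_rot: [-179.9, 0.0, 90.0]
ft_force: [-0.1, -1.3, -0.6]
finger_gap: 69.9
grip_force: 0.0
```

Request:
servo_tool:
  fingers: [0.06,0.053,0.048,0.048,0.048,0.048,0.048]
  linear:
    - [0,0,0]
    - [0,0,0]
    - [0,0,0]
    - [0,0,0]
    - [0,0,0]
    - [0,0,0]
    - [0,0,0]
  rotation:
    - [0,0,0]
    - [0,0,0]
    - [0,0,0]
    - [0,0,0]
    - [0,0,0]
    - [0,0,0]
    - [0,0,0]
  force: 50

```text
time: 25.1
tool_pos: [525.1, 363.5, 46.1]
tcp_rot: [180.0, -0.0, 90.0]
ft_force: [-0.2, -0.7, 2.2]
finger_gap: 54.5
grip_force: 53.0
```

Request:
servo_tool:
  fingers: [0.048,0.048,0.048,0.048,0.048,0.048,0.048,0.048,0.048,0.048]
  linear:
    - [0,0,-0.008]
    - [0,0,-0.03]
    - [0,0,-0.065]
    - [0,-0.005,-0.1]
    - [-0.005,-0.015,-0.135]
    - [-0.02,-0.03,-0.165]
    - [-0.05,-0.045,-0.19]
    - [-0.09,-0.06,-0.2]
    - [-0.13,-0.07,-0.2]
    - [-0.17,-0.075,-0.2]
  rotation:
    - [0,0,0]
    - [0,0,0]
    - [0,0,0]
    - [0,0,0]
    - [0,0,0]
    - [0,0,0]
    - [0,0,0]
    - [0,0,0]
    - [0,0,0]
    - [0,0,0]

```text
time: 26.1
tool_pos: [449.0, 192.3, 246.5]
tcp_rot: [180.0, -0.0, 90.1]
ft_force: [1.3, -0.8, -3.3]
finger_gap: 54.3
grip_force: 53.3
```

Request:
servo_tool:
  fingers: [0.048,0.048,0.048,0.048,0.048,0.048,0.048,0.048,0.048,0.048]
  linear:
    - [-0.04,-0.003,0]
    - [-0.08,-0.005,0]
    - [-0.12,-0.005,0]
    - [-0.16,0.0,0]
    - [-0.2,0.01,0]
    - [-0.24,0.025,0]
    - [-0.275,0.045,0]
    - [-0.305,0.075,0]
    - [-0.33,0.105,0]
    - [-0.35,0.135,0]
  rotation:
    - [0,0,0]
    - [0,0,0]
    - [0,0,0]
    - [0,0,0]
    - [0,0,0]
    - [0,0,0]
    - [0,0,0]
    - [0,0,0]
    - [0,0,0]
    - [0,0,0]

```text
time: 27.1
tool_pos: [585.5, -158.5, 245.6]
tcp_rot: [-179.9, 0.0, 89.9]
ft_force: [0.6, 0.6, -4.1]
finger_gap: 54.3
grip_force: 53.6
```

Request:
servo_tool:
  fingers: [0.048,0.048,0.048,0.048,0.048]
  linear:
    - [-0.015,0.025,0]
    - [-0.024,0.04,0]
    - [-0.026,0.046,0]
    - [-0.026,0.046,0]
    - [-0.026,0.046,0]
  rotation:
    - [0,0,0]
    - [0,0,0]
    - [0,0,0]
    - [0,0,0]
    - [0,0,0]

```text
time: 27.6
tool_pos: [630.4, -181.9, 245.7]
tcp_rot: [-179.9, -0.0, 90.0]
ft_force: [0.1, 0.1, -4.4]
finger_gap: 54.6
grip_force: 53.8
```

```bash
python3 -c "
from h import *
s=snap('wrist','w10'); q=r.sense(); print(q['tool_pos'],q['tcp_rot'],q['finger_gap'])
x,y,z=q['tool_pos']; z-=45.5
for d in(-3,0,3): print(fit(s,(x,y),[(30,z+75+d),(25,z+75+d)],8))
print(fit(s,(630,-127.5),[(30,120),(25,123)],6))
x,y=fit(s,(x,y),[(30,z+75),(25,z+75)],8)[1:]
over(s,'c10',x,y,[(30,z+75),(25,z+75),(36,z+17)],(80,100,480,400),2)
"
```

```text
[ 630.4119079 -181.8490273  245.9835989] [-1.79961243e+02 -1.54979368e-02  9.00241505e+01] 54.547923436168794
[   6.1  629.9 -183.8]
[   6.2  629.9 -182.8]
[   5.6  629.9 -181.3]
[  14.2  630.5 -128. ]
```

View pics/c10.png

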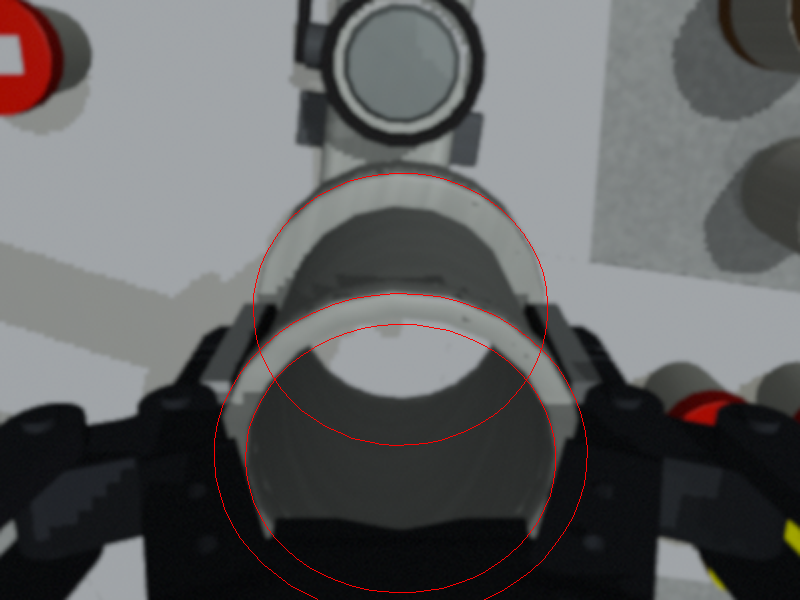

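Funnel is held upright, centre about (630,-182.5). The ring is at (630.5,-128). Moving over and lowering.

Request:
servo_tool:
  fingers: [0.048,0.048,0.048,0.048,0.048,0.048,0.048,0.048,0.048,0.048]
  linear:
    - [0.01,0.0,0]
    - [0.028,0.0005,0]
    - [0.044,0.0005,0]
    - [0.0545,0.0005,0.01]
    - [0.0545,0.0005,0.025]
    - [0.0545,0.0005,0.042]
    - [0.0545,0.0005,0.056]
    - [0.0545,0.0005,0.066]
    - [0.0545,0.0005,0.071]
    - [0.0545,0.0005,0.072]
  rotation:
    - [0,0,0]
    - [0,0,0]
    - [0,0,0]
    - [0,0,0]
    - [0,0,0]
    - [0,0,0]
    - [0,0,0]
    - [0,0,0]
    - [0,0,0]
    - [0,0,0]

```text
time: 28.65
tool_pos: [631.1, -128.3, 172.8]
tcp_rot: [-179.9, -0.0, 90.0]
ft_force: [-0.5, 0.0, -4.5]
finger_gap: 54.8
grip_force: 53.8
```

Request:
servo_tool:
  fingers: [0.048,0.048,0.048,0.048,0.048,0.048]
  linear:
    - [0,0,0.0015]
    - [0,0,0.003]
    - [0,0,0.0045]
    - [0,0,0.006]
    - [0,0,0.007]
    - [0,0,0.007]
  rotation:
    - [0,0,0]
    - [0,0,0]
    - [0,0,0]
    - [0,0,0]
    - [0,0,0]
    - [0,0,0]

```text
time: 29.25
tool_pos: [631.5, -127.9, 166.8]
tcp_rot: [-180.0, -0.0, 90.0]
ft_force: [0.2, 0.5, -4.6]
finger_gap: 54.6
grip_force: 53.8
```

No contact, and the skirt is around the ring. Continuing down.

Request:
servo_tool:
  fingers: [0.048,0.048,0.048,0.048,0.048,0.048]
  linear:
    - [0,0,0.0015]
    - [0,0,0.003]
    - [0,0,0.0045]
    - [0,0,0.0055]
    - [0,0,0.0065]
    - [0,0,0.0065]
  rotation:
    - [0,0,0]
    - [0,0,0]
    - [0,0,0]
    - [0,0,0]
    - [0,0,0]
    - [0,0,0]

```text
time: 29.85
tool_pos: [631.5, -128.0, 160.3]
tcp_rot: [-180.0, -0.0, 90.0]
ft_force: [-0.3, -0.7, -4.8]
finger_gap: 54.8
grip_force: 53.8
```

Request:
servo_tool:
  fingers: [0.048,0.048,0.048]
  linear:
    - [0,0,0.0007]
    - [0,0,0.0014]
    - [0,0,0.0014]
  rotation:
    - [0,0,0]
    - [0,0,0]
    - [0,0,0]

```text
time: 30.15
tool_pos: [631.7, -128.0, 159.2]
tcp_rot: [180.0, 0.0, 90.0]
ft_force: [-0.7, -0.4, -4.9]
finger_gap: 54.7
grip_force: 53.9
```

Request:
servo_tool:
  fingers: [0.048,0.048,0.048]
  linear:
    - [0,0,0.0005]
    - [0,0,0.001]
    - [0,0,0.001]
  rotation:
    - [0,0,0]
    - [0,0,0]
    - [0,0,0]

```text
time: 30.45
tool_pos: [631.7, -128.0, 159.1]
tcp_rot: [180.0, 0.0, 90.0]
ft_force: [-3.8, 1.1, 5.1]
finger_gap: 54.7
grip_force: 54.5
```

Contact at home height. Releasing and rising to look.

Request:
servo_tool:
  fingers: [0.058,0.065,0.075,0.085,0.085,0.085]
  linear:
    - [0,0,0]
    - [0,0,0]
    - [0,0,0]
    - [0,0,0]
    - [0,0,0]
    - [0,0,0]
  rotation:
    - [0,0,0]
    - [0,0,0]
    - [0,0,0]
    - [0,0,0]
    - [0,0,0]
    - [0,0,0]

```text
time: 31.05
tool_pos: [631.6, -128.0, 158.0]
tcp_rot: [180.0, -0.0, 90.0]
ft_force: [-0.1, -0.2, -0.4]
finger_gap: 85.1
grip_force: 0.0
```

Request:
servo_tool:
  fingers: [0.085,0.085,0.085,0.085,0.085,0.085,0.085]
  linear:
    - [0,0,-0.01]
    - [0,0,-0.035]
    - [0,0,-0.07]
    - [0,0,-0.1]
    - [0,0,-0.12]
    - [0,0,-0.121]
    - [0,0,-0.121]
  rotation:
    - [0,0,0]
    - [0,0,0]
    - [0,0,0]
    - [0,0,0]
    - [0,0,0]
    - [0,0,0]
    - [0,0,0]

```text
time: 31.75
tool_pos: [631.9, -128.1, 279.9]
tcp_rot: [179.9, 0.0, 90.0]
ft_force: [0.1, 0.3, -0.2]
finger_gap: 85.2
grip_force: 0.0
```

```bash
python3 -c "
from h import *
s=snap('wrist','w11'); q=r.sense(); print(q['tool_pos'],q['tcp_rot'])
for c in ([(30,188),(25,188)],[(25,188)]): print(fit(s,(630.5,-128),c,8))
x,y=fit(s,(630.5,-128),[(30,188),(25,188)],8)[1:]; over(s,'c11',x,y,[(30,188),(25,188),(36,130),(36,113)],(170,80,390,290),2.5)
"
```

```text
[ 631.32258101 -127.91592932  278.37352411] [-1.79953978e+02 -1.26321550e-02  8.99980390e+01]
[   9.7  631.5 -128.5]
[  12.5  631.5 -128.5]
```

View pics/c11.png

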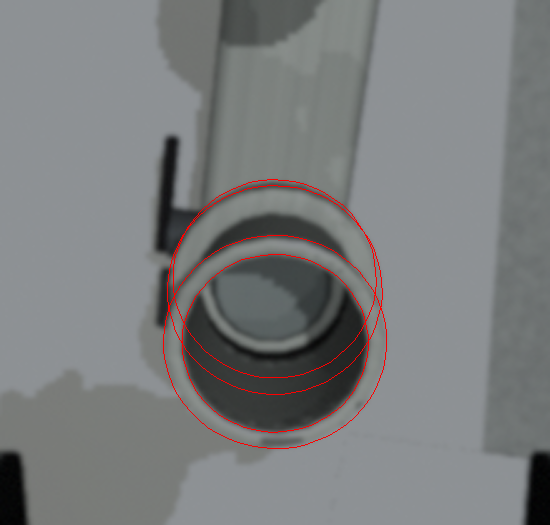

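The funnel is seated at its predicted home height, level, centre (631.5,-128.5). My picture budget is spent, so the lid goes by numbers.

Request:
servo_tool:
  fingers: [0.085,0.085,0.085,0.085,0.085,0.085,0.085,0.085,0.085,0.085]
  linear:
    - [0.0,-0.03,0]
    - [0.015,-0.065,0]
    - [0.04,-0.1,0.005]
    - [0.065,-0.135,0.02]
    - [0.09,-0.165,0.04]
    - [0.108,-0.185,0.06]
    - [0.117,-0.191,0.073]
    - [0.118,-0.1915,0.079]
    - [0.118,-0.1915,0.079]
    - [0.118,-0.1915,0.079]
  rotation:
    - [0,0,0]
    - [0,0,0]
    - [0,0,0]
    - [0,0,0]
    - [0,0,0]
    - [0,0,0]
    - [0,0,0]
    - [0,0,0]
    - [0,0,0]
    - [0,0,0]

```text
time: 32.8
tool_pos: [440.5, -10.5, 200.2]
tcp_rot: [-180.0, 0.0, 90.0]
ft_force: [0.8, -0.2, 0.1]
finger_gap: 85.2
grip_force: 0.0
```

```bash
cat >> h.py <<'E'
def knob(s,xy,zb,thr=45,R=26):
    "knob axis x,y from its dark blob; zb = height of lid underside"
    p=proj(s,[(xy[0],xy[1],zb+26)])[0].round().astype(int); g=cv2.cvtColor(s['frame'],cv2.COLOR_RGB2GRAY)
    n,l,st,c=cv2.connectedComponentsWithStats((g<thr).astype(np.uint8))
    k=min((i for i in range(1,n) if 60<st[i][4]<2500),key=lambda i:np.hypot(*(c[i]-p)))
    t=np.linspace(0,2*np.pi,60); xy=np.array(xy,float)
    for _ in range(6):
        P=np.vstack([np.c_[xy[0]+10*np.cos(t),xy[1]+10*np.sin(t),0*t+zb+z] for z in (18,34)])
        h=cv2.convexHull(proj(s,P).astype(np.float32)); m=cv2.moments(h); u=np.array([m['m10'],m['m01']])/m['m00']
        xy+=(at_z(s,c[k],zb+26)-at_z(s,u,zb+26))[:2]
    return xy.round(1),c[k].round(1),st[k].tolist(),m['m00']
E
python3 -c "
from h import *
s=snap('wrist','w12'); q=r.sense(); print(q['tool_pos'],q['tcp_rot'])
print(knob(s,(439.5,-9),0))
for c in (LID,[(31,14)],[(10,34)]): print(fit(s,(439.5,-9),c,8))
print(knob(load('t0'),(439.5,-9),0,80),knob(load('s0'),(439.5,-9),0))
"
```

```text
[440.8256482  -10.59460677 200.6494109 ] [1.79967048e+02 1.55161251e-02 8.99661549e+01]
(array([439.3,  -8.7]), array([278.8, 188.5]), [269, 178, 20, 22, 342], 459.2449661148712)
[  9.5 439.5  -7.5]
[  4.7 439.   -8.5]
[ 14.6 439.5  -7.5]
(array([ 445.5, -130.4]), array([324.4, 238.5]), [314, 227, 22, 23, 253], 63.52223805710673) (array([575.1, -51.4]), array([241.2, 235.4]), [236, 229, 12, 14, 121], 99.22494042862672)
```

Request:
servo_tool:
  fingers: [0.06,0.06,0.06,0.06,0.06,0.06,0.06,0.06,0.06]
  linear:
    - [0.001,-0.001,0.02]
    - [0.0023,-0.0013,0.05]
    - [0.0023,-0.0013,0.09]
    - [0.0023,-0.0013,0.12]
    - [0.0023,-0.0013,0.145]
    - [0.0023,-0.0013,0.158]
    - [0.0023,-0.0013,0.163]
    - [0.0023,-0.0013,0.1645]
    - [0.0023,-0.0013,0.1645]
  rotation:
    - [0,0,0]
    - [0,0,0]
    - [0,0,0]
    - [0,0,0]
    - [0,0,0]
    - [0,0,0]
    - [0,0,0]
    - [0,0,0]
    - [0,0,0]

```text
time: 33.75
tool_pos: [439.9, -7.9, 36.8]
tcp_rot: [179.9, 0.0, 90.0]
ft_force: [0.2, 0.9, -0.7]
finger_gap: 60.1
grip_force: 0.0
```

Request:
servo_tool:
  fingers: [0.05,0.04,0.03,0.022,0.014,0.012,0.012,0.012,0.012,0.012]
  linear:
    - [0,0,0]
    - [0,0,0]
    - [0,0,0]
    - [0,0,0]
    - [0,0,0]
    - [0,0,0]
    - [0,0,0]
    - [0,0,0]
    - [0,0,0]
    - [0,0,0]
  rotation:
    - [0,0,0]
    - [0,0,0]
    - [0,0,0]
    - [0,0,0]
    - [0,0,0]
    - [0,0,0]
    - [0,0,0]
    - [0,0,0]
    - [0,0,0]
    - [0,0,0]
  force: 40

```text
time: 34.75
tool_pos: [439.1, -7.7, 36.1]
tcp_rot: [180.0, 0.0, 90.0]
ft_force: [-2.1, 0.5, 6.4]
finger_gap: 18.3
grip_force: 39.1
```

Request:
servo_tool:
  fingers: [0.012,0.012,0.012,0.012,0.012,0.012,0.012,0.012,0.012,0.012]
  linear:
    - [0,0,-0.008]
    - [0,0,-0.03]
    - [0,0,-0.065]
    - [0,0,-0.1]
    - [-0.01,0,-0.135]
    - [-0.035,0.005,-0.165]
    - [-0.07,0.02,-0.195]
    - [-0.1,0.045,-0.215]
    - [-0.125,0.075,-0.228]
    - [-0.145,0.105,-0.232]
  rotation:
    - [0,0,0]
    - [0,0,0]
    - [0,0,0]
    - [0,0,0]
    - [0,0,0]
    - [0,0,0]
    - [0,0,0]
    - [0,0,0]
    - [0,0,0]
    - [0,0,0]

```text
time: 35.75
tool_pos: [545.3, -154.7, 270.2]
tcp_rot: [179.8, 0.1, 89.9]
ft_force: [-0.2, -0.2, -2.1]
finger_gap: 18.2
grip_force: 39.5
```

Request:
servo_tool:
  fingers: [0.012,0.012,0.012,0.012,0.012,0.012]
  linear:
    - [-0.018,0.035,0]
    - [-0.03,0.065,0]
    - [-0.035,0.082,0]
    - [-0.035,0.087,0]
    - [-0.035,0.087,0]
    - [-0.035,0.087,0]
  rotation:
    - [0,0,0]
    - [0,0,0]
    - [0,0,0]
    - [0,0,0]
    - [0,0,0]
    - [0,0,0]

```text
time: 36.35
tool_pos: [630.1, -187.2, 267.5]
tcp_rot: [-180.0, -0.0, 90.0]
ft_force: [-0.1, -0.1, -1.0]
finger_gap: 18.3
grip_force: 39.5
```

```bash
python3 -c "
from h import *
s=snap('wrist','w13'); q=r.sense(); print(q['tool_pos'],q['tcp_rot'],q['finger_gap'])
x,y,z=q['tool_pos']; z-=36
for d in(-3,0,3): print(fit(s,(x,y),[(31,z+14+d)],8),fit(s,(x,y),[(31,z+14+d),(31,z+10+d)],8))
print(fit(s,(631.5,-128.5),[(30,188),(25,188)],6))
"
```

```text
[ 630.07825488 -187.26188333  267.78494884] [-1.79979109e+02 -6.26469717e-03  9.00180016e+01] 18.50638644175028
[   7.1  629.6 -188.3] [   6.4  629.6 -188.3]
[   6.9  629.6 -187.3] [   6.3  629.6 -187.8]
[   5.8  628.1 -185.3] [   5.9  629.6 -187.8]
[  10.8  631.5 -129. ]
```

Request:
servo_tool:
  fingers: [0.012,0.012,0.012,0.012,0.012,0.012,0.012,0.012,0.012,0.012]
  linear:
    - [0.01,0.0,0]
    - [0.03,0.001,0]
    - [0.048,0.002,0]
    - [0.058,0.002,0.005]
    - [0.059,0.002,0.015]
    - [0.059,0.002,0.025]
    - [0.059,0.002,0.033]
    - [0.059,0.002,0.039]
    - [0.059,0.002,0.043]
    - [0.059,0.002,0.044]
  rotation:
    - [0,0,0]
    - [0,0,0]
    - [0,0,0]
    - [0,0,0]
    - [0,0,0]
    - [0,0,0]
    - [0,0,0]
    - [0,0,0]
    - [0,0,0]
    - [0,0,0]

```text
time: 37.4
tool_pos: [632.5, -129.1, 222.7]
tcp_rot: [-179.9, -0.0, 90.0]
ft_force: [-0.3, 0.5, -3.1]
finger_gap: 18.3
grip_force: 39.5
```

Request:
servo_tool:
  fingers: [0.012,0.012,0.012,0.012,0.012,0.012]
  linear:
    - [0,0,0.0015]
    - [0,0,0.003]
    - [0,0,0.0045]
    - [0,0,0.006]
    - [0,0,0.007]
    - [0,0,0.007]
  rotation:
    - [0,0,0]
    - [0,0,0]
    - [0,0,0]
    - [0,0,0]
    - [0,0,0]
    - [0,0,0]

```text
time: 38.0
tool_pos: [632.7, -128.7, 216.4]
tcp_rot: [-180.0, -0.0, 90.0]
ft_force: [0.2, 0.4, -1.3]
finger_gap: 18.2
grip_force: 39.5
```

Request:
servo_tool:
  fingers: [0.012,0.012,0.012,0.012]
  linear:
    - [0,0,0.0008]
    - [0,0,0.0015]
    - [0,0,0.002]
    - [0,0,0.002]
  rotation:
    - [0,0,0]
    - [0,0,0]
    - [0,0,0]
    - [0,0,0]

```text
time: 38.4
tool_pos: [632.8, -128.7, 214.5]
tcp_rot: [-180.0, -0.0, 90.0]
ft_force: [0.8, 0.3, -2.3]
finger_gap: 18.1
grip_force: 39.5
```

Request:
servo_tool:
  fingers: [0.012,0.012,0.012]
  linear:
    - [0,0,0.0005]
    - [0,0,0.001]
    - [0,0,0.001]
  rotation:
    - [0,0,0]
    - [0,0,0]
    - [0,0,0]

```text
time: 38.7
tool_pos: [632.9, -128.7, 214.1]
tcp_rot: [180.0, 0.0, 90.0]
ft_force: [-1.6, 0.2, 2.0]
finger_gap: 18.4
grip_force: 39.9
```

Contact at home height. Releasing, rising, and checking numerically from above.

Request:
servo_tool:
  fingers: [0.025,0.035,0.045,0.06,0.06]
  linear:
    - [0,0,0]
    - [0,0,0]
    - [0,0,0]
    - [0,0,0]
    - [0,0,0]
  rotation:
    - [0,0,0]
    - [0,0,0]
    - [0,0,0]
    - [0,0,0]
    - [0,0,0]

```text
time: 39.2
tool_pos: [632.8, -128.7, 213.6]
tcp_rot: [-180.0, 0.0, 90.0]
ft_force: [-0.2, -0.4, -0.3]
finger_gap: 60.0
grip_force: 0.0
```

Request:
servo_tool:
  fingers: [0.06,0.06,0.06,0.06,0.06,0.06,0.06]
  linear:
    - [0,0,-0.01]
    - [0,0,-0.035]
    - [0,0,-0.07]
    - [0,0,-0.1]
    - [0,0,-0.12]
    - [0,0,-0.125]
    - [0,0,-0.125]
  rotation:
    - [0,0,0]
    - [0,0,0]
    - [0,0,0]
    - [0,0,0]
    - [0,0,0]
    - [0,0,0]
    - [0,0,0]

```text
time: 39.9
tool_pos: [633.2, -128.8, 339.9]
tcp_rot: [179.9, 0.0, 90.0]
ft_force: [-0.0, -1.7, -0.2]
finger_gap: 60.3
grip_force: 0.0
```

```bash
python3 -c "
from h import *
s=snap('wrist','w14'); q=r.sense(); print(q['tool_pos'],q['ft_force'])
print(knob(s,(631.5,-128.5),178))
for d in(-4,-2,0,2,4): print(d,fit(s,(631.5,-128.5),[(31,192+d)],8),fit(s,(631.5,-128.5),[(10,212+d)],8),fit(s,(631.5,-128.5),[(36,130+d)],8))
"
```

```text
[ 632.71798527 -128.66764508  338.12703373] [-0.15834364  0.13748281 -0.44296638]
(array([ 632.4, -129.8]), array([278.8, 202.2]), [268, 190, 23, 25, 457], 606.4513456297573)
-4 [   7.4  633.  -130.5] [  14.6  632.5 -129. ] [   7.1  623.  -129.5]
-2 [   7.3  633.  -130.5] [  14.7  632.5 -128.5] [   7.   623.5 -129. ]
0 [   7.2  633.  -130. ] [  14.7  632.5 -128. ] [   7.1  632.  -127. ]
2 [   7.   633.  -129.5] [  14.8  632.5 -127.5] [   7.  632. -127.]
4 [   6.7  632.  -129. ] [  14.8  632.5 -127. ] [   6.9  632.  -126.5]
```

Request:
servo_tool:
  fingers: [0.085,0.085,0.085,0.085,0.085,0.085,0.085,0.085]
  linear:
    - [-0.02,-0.02,0]
    - [-0.05,-0.05,0]
    - [-0.09,-0.08,0]
    - [-0.13,-0.11,0]
    - [-0.165,-0.14,0]
    - [-0.19,-0.16,0]
    - [-0.2,-0.17,0]
    - [-0.2,-0.17,0]
  rotation:
    - [0,0,0]
    - [0,0,0]
    - [0,0,0]
    - [0,0,0]
    - [0,0,0]
    - [0,0,0]
    - [0,0,0]
    - [0,0,0]

```text
time: 40.75
tool_pos: [461.3, -329.5, 337.0]
tcp_rot: [-179.9, -0.1, 89.8]
ft_force: [0.2, 1.1, -0.6]
finger_gap: 85.0
grip_force: 0.0
```

```bash
python3 -c "
from h import *
t,s=snap('top','t1'),snap('scene','s1'); a=load('t0'); b=load('s0')
hsv=lambda f:cv2.cvtColor(f,cv2.COLOR_RGB2HSV)
def cups(im):
  h=hsv(im['frame']); o=[]
  for lo,hi in(((22,150,90),(35,255,255)),((0,150,90),(6,255,255))):
    n,l,st,c=cv2.connectedComponentsWithStats(cv2.inRange(h,lo,hi)); o+=[tuple(c[i].round(1)) for i in range(1,n) if st[i][4]>80]
  return [tuple(map(float,p)) for p in o]
for n,i,j in(('top',a,t),('scene',b,s)): print(n,cups(i),cups(j),sep='\n')
for im,n in((t,'top'),(s,'scene')):
  for d in(-5,0,5,10): print(n,d,fit(im,(632,-129),[(31,192+d)],10,.5),fit(im,(632,-129),[(36,130+d)],10))
  try: print(knob(im,(632,-129),178,60))
  except Exception as e: print(e)
"
```

```text
top
[(434.5, 81.2), (423.9, 201.8), (406.6, 64.5), (91.2, 67.4), (407.4, 91.3), (324.6, 238.3)]
[(434.5, 81.3), (424.2, 201.7), (406.6, 64.5), (91.2, 67.5), (407.4, 91.2), (324.6, 238.3)]
scene
[(352.5, 231.3), (247.7, 171.7), (64.8, 245.9), (38.7, 271.6)]
[(352.5, 231.2), (247.7, 171.7), (64.8, 245.9), (38.8, 271.6)]
top -5 [   7.6  635.5 -132. ] [   7.3  624.5 -141.5]
top 0 [   7.6  634.5 -131. ] [   7.3  623.5 -141.5]
top 5 [   7.7  633.5 -130.5] [   7.3  622.  -140.5]
top 10 [   7.7  632.5 -130. ] [   7.3  621.5 -140. ]
(array([ 633.6, -130.6]), array([335.5, 143.4]), [332, 139, 8, 10, 61], 93.65388026623987)
scene -5 [   9.8  633.  -130. ] [  10.1  631.  -128. ]
scene 0 [   9.8  635.  -126.5] [  10.1  633.  -125.5]
scene 5 [   9.8  637.  -123. ] [  10.2  635.  -123. ]
scene 10 [   9.7  639.  -119.5] [  10.1  637.  -120.5]
(array([644.1, -75.3]), array([196.7, 205.9]), [190, 198, 11, 17, 63], 155.30976991425268)
```

Cups are unmoved, and the station is consistent in all cameras.

```bash
python3 -c "
from bench import r
print(r.hand_in())"
```

```text
the job is handed in; nothing more can be done
None
```

The open station is built up (support, seal, funnel, lid), each part seated by contact at its home height and centred within about 2 mm. The cups are unmoved and the gripper is clear; the job was handed in at about 41 s.

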